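Wind the sample stage on by one turn of its hand wheel

ROBOT

A 6-joint arm with a two-finger parallel gripper is mounted at the origin on the work surface. World frame = base frame: x ahead of the robot, y to its left, z up, the work surface at z = 0. Lengths are in m, angles in degrees, forces in N, time in s.
With the tool pointing down it reaches from about 0.425 to 1.125 m from the base axis. Payload 14.9 kg.
Tool frame: the origin (TCP) lies on the centre line of the jaws, within the pads' length; the fingertips stand 17 mm ahead of it and the grasp point (between the pads) lies 2 mm behind it; x points along the fingers, z is the direction in which the jaws open and shut, and the axes are right-handed (so a half turn about x gives the same grasp; the last joint's range is limited). The gripper opens to 91 mm and grips with 3 to 60 N. Pads are 32 mm wide; open, the fingers measure 118 mm over their backs; the gripper's body (76 mm by 178 mm) begins 60 mm behind the grasp point.
Start: joints at [73.15, 21.709, 99.362, -0, 58.929, -1.908], TCP at [0.181, 0.676, 0.231] pointing down, gripper open.
Joint ranges: [-158.91, 158.91], [-42.39, 125.64], [0.06, 152.35], [-60.88, 240.88], [17.5, 164.5], [-176.32, 176.32]. Speed limits (degrees/s): [108.29, 108.29, 136.94, 180, 180, 180].

INTERFACE

Orientations are given as [roll, pitch, yaw] about the fixed x, y, z axes, in that order (R = Rz(yaw) Ry(pitch) Rx(roll)).
In Python, from rig import * gives the robot as it stands.
- The arm moves only by the shell command python3 -m crank 'ROWS'. ROWS is JSON, a list of rows, each a list of 3 entries, a list of its own where there are three numbers: the shift along the tool's x, y, z in m, then the turn, a rotation vector about the tool's x, y, z in rad, then the opening, from -1 (shut) to 1 (fully open). In form: [[[x, y, z], [ax, ay, az], gripper], ...]. A call has 1 to 5 rows; each row shifts and turns the pose as measured when the row begins, along the tool's axes as they then stand; what a row does not reach is not made up. A row lasts 1/10 s, in which the tool goes at most 50 mm and 8.59 degrees, less where a joint would pass 70% of its speed; a pose out of reach is approached as far as the arm can. A call is refused whole if a number of a shift passes 0.05 or a number of a turn 0.15, either way. A call with a gripper value outside its range is refused whole. The fingers move at their own pace and stop on an object; the grip force is fixed at half the most. Time passes only in rows, so rows that do not move let the fingers close. It gives the time, the measured TCP pose, the force and the opening at its end, in the units of the state.
- get_obs(): the state, without advancing time (a new reading comes with each control period).
- camera(name): name is "side" or "top"; returns a dict with "color" (480x640x3 uint8, blue, green, red), "mtx" (3x3 intrinsics, pixels), "R" (3x3) and "t" (3): a world point X has camera coordinates R X + t. Camera axes: x right, y down, z forward; pixel columns grow to the right and rows downward; lengths in m; the calibration is good to about 2 mm. A picture is of the moment at which its call begins. There is no depth.
- sign_off(): hands the job in, once; it reports no verdict.
The state is a dict: "clock": time; "qpos": joint angles; "qd": joint speeds; "joint_efforts": joint torques, N m; "ee_pos": TCP position; "orientation": TCP orientation; "contact_force": force on the tool from outside, world axes, zero at the start; "moment": the same for the moment, N m; "finger_gap": finger opening in m.
Only numpy, scipy, OpenCV 4.12 (cv2) and the standard library are available. Lean on these libraries where they do the work, as an engineer would, in place of code of your own. Each camera call takes 0.05 s, during which the arm holds its last target.

TASK

Move the sample carriage on by one step: with the fingertips, push the hand wheel round by its upright handle, clockwise seen from above, through exactly one full turn, so that the handle leaves the fixed pointer, goes all the way round once and stops at the pointer again. Only push the handle, gently: do not squeeze it or pull it up out of its socket, and neither wind the wheel the wrong way from the start nor run it well past the pointer. Leave the loose lens, jar and screwdriver where they stand.

Things in the scene. Friction and masses are not known exactly. Their poses are not given: they have to be found in the camera images.
- stage: The fixed sample stage on the optical table: dark base plate 370 x 130 x 12 mm, on it a white gearbox block 90 x 90 mm, 82 mm high, topped by a horizontal hand wheel, and two steel rails with the aluminium sample carriage (highest point 75 mm). Origin: on the table top, on the wheel's vertical axis. Its own +x runs along the rails, away from the pointer; the pointer lies on its -x side; z is up.
- wheel (a joint): Turning of the hand wheel about its vertical axis, in rad; 0 at the start, with the handle at the pointer; grows as the wheel turns clockwise seen from above; 6.283 is one full turn. It turns stiffly (about 0.16 N m of friction, 2 N at the handle), stays where it is left, has end stops only at -1.2 and 9.5 rad, and drives the carriage 20 mm along the rails, away from the wheel, per turn.
- hub (a point): Top centre of the hand wheel's hub, on the wheel's axis, 118 mm above the table. The wheel: black round rim of 150 mm diameter (to the middle of the rim's 14 mm thick bar), its top 115 mm above the table, three thin aluminium spokes, hub 40 mm in diameter.
- handle: The wheel's upright black handle: a slightly tapered round grip 22 mm in diameter at most and 46 mm high, standing on an aluminium boss (26 mm in diameter) on the rim at the end of a spoke, 75 mm from the wheel's axis. Origin: centre of its underside, 117 mm above the table (its top is at 163 mm); it goes round with the wheel. It is a spring-held plug-in pin that would come up if pulled upwards.
- pointer (a point): Tip of the fixed steel pointer, a bent strip that rises from the gearbox outside the wheel and points at its axis; the tip is 94 mm from the axis, 112 mm above the table, and nothing of it is higher. At the start, and after one turn, the handle stands right in front of it.
- lens: Loose steel microscope lens standing upright, 34 mm in diameter, 48 mm high, beside the stage. Origin: centre of its underside. Leave alone.
- jar: Loose small glass jar with a white cap, 46 mm in diameter, 55 mm high, beside the stage. Origin: centre of its underside. Leave alone.
- driver: Loose screwdriver lying on the table beside the stage, 160 mm long, grey handle. Origin: the middle of its length, on its underside. Leave alone.

How it is judged (in metres and radians):
On the way, in this order (a step that is already met when the one before it is completed fails the run):
1. the handle is being pushed and is past a quarter turn (contact force between the fingers and handle above 0.2 N and value of joint wheel above 1.57 rad), for 0.04 s.
2. the handle is being pushed and is past half a turn (contact force between the fingers and handle above 0.2 N and value of joint wheel above 3.2 rad), for 0.04 s.
3. the handle is being pushed and is past three quarters of a turn (contact force between the fingers and handle above 0.2 N and value of joint wheel above 4.8 rad), for 0.04 s.
4. the handle is back at the pointer after one full turn (within 0.13 rad) (value of joint wheel between 6.15319 and 6.41319 rad), for 0.2 s.
At the end, for the whole second after the job is handed in: The wheel rests exactly one turn clockwise from its start, to within 0.13 rad (7.5 degrees, about 10 mm at the handle); the handle is down in its socket (within 4 mm); lens, jar and screwdriver are within 20 mm of where they were, lens and jar upright (all of step 4 and velocity of joint wheel between -0.03 and 0.03 rad/s and z of handle in the frame of stage below 0.121 m and distance of each of lens, jar, driver from where it was at the start of the episode below 0.02 m and angle between each of lens, jar's own z axis and vertical below 0.2 rad); the robot touches nothing.
It fails at once if the wheel is turned backwards by more than 0.35 rad (26 mm at the handle) (value of joint wheel below -0.35 rad).
It fails at once if the wheel runs more than 0.5 rad (38 mm at the handle) past the pointer (value of joint wheel above 6.78319 rad).
It fails at once if the handle is pulled up by more than 7 mm (z of handle in the frame of stage above 0.124 m).
It fails at once if the handle is squeezed or shoved with more than 35 N (contact force between the fingers and handle above 35 N).
It fails at once if the lens, jar or screwdriver is pushed away or carried (20 mm) (distance of any of lens, jar, driver from where it was at the start of the episode above 0.02 m).
It also fails if it takes over 64 s, if anything falls off the work surface, if the arm or the gripper's body presses on something with over 40 N, if the wrist force passes 120 N, or if a joint passes its speed limit or range.

## Working session

There is one attempt and no reset: what is moved stays moved. The work goes in short steps, Python scripts to look and compute and a shell command to move; the robot and the scene stay as the last step left them, time stands still between calls to the robot, and variables do not carry over. Pictures are saved under pics/ and viewed, and the job is handed in when it is done.

```bash
ls; mkdir -p pics
python3 - <<'E'
from rig import *
import cv2
o=get_obs();print(o)
for n in("side","top"):
    c=camera(n);cv2.imwrite(f"pics/{n}0.png",c["color"]);print(n,c["mtx"],c["R"],c["t"])
E
```

```text
pics
{'clock': 0.0, 'qpos': array([ 7.31506890e+01,  2.17396269e+01,  9.93957397e+01, -1.78007836e-03,
        5.89261159e+01, -1.90717797e+00]), 'qd': array([ 0.03007155,  0.00341442,  0.14011231,  0.14295685,  0.04979331,
       -0.00813072]), 'joint_efforts': array([ 3.72050985e-03, -7.63713741e+01, -4.34373701e+01,  6.51784195e-02,
        4.23587055e-02, -5.03886349e-05]), 'ee_pos': array([0.18038557, 0.6759745 , 0.23027353]), 'orientation': array([ 179.51243047,   89.93849858, -105.42878298]), 'contact_force': array([-0.03335258, -0.35372412,  0.14732631]), 'moment': array([ 0.02481747, -0.01241758,  0.013525  ]), 'finger_gap': 0.09107644887130999}
side [[508.31216451   0.         319.40490166]
 [  0.         508.31216451 242.10599099]
 [  0.           0.           1.        ]] [[-0.84300037 -0.5375762  -0.0190317 ]
 [-0.36326569  0.59503613 -0.71691704]
 [ 0.39672209 -0.59744776 -0.69689867]] [0.58057807 0.24614766 0.81948383]
top [[578.61191517   0.         320.9539137 ]
 [  0.         578.61191517 232.14050276]
 [  0.           0.           1.        ]] [[-0.02572649 -0.99950888 -0.0178928 ]
 [-0.98435076  0.02844958 -0.17390861]
 [ 0.17433224  0.01313874 -0.98459923]] [0.13028554 0.62929044 1.09855903]
```

View pics/side0.png

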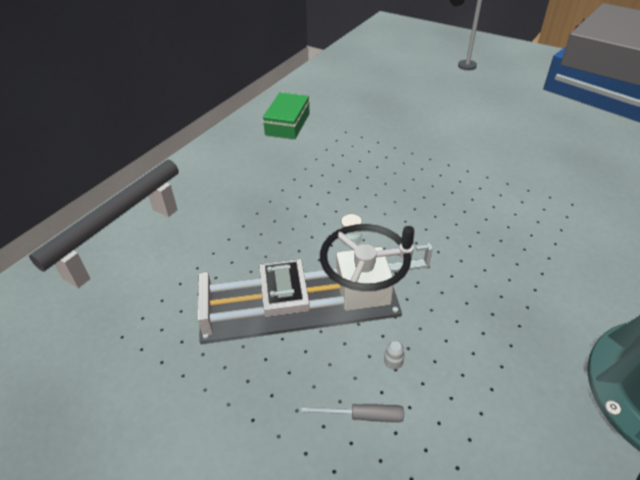

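View pics/top0.png

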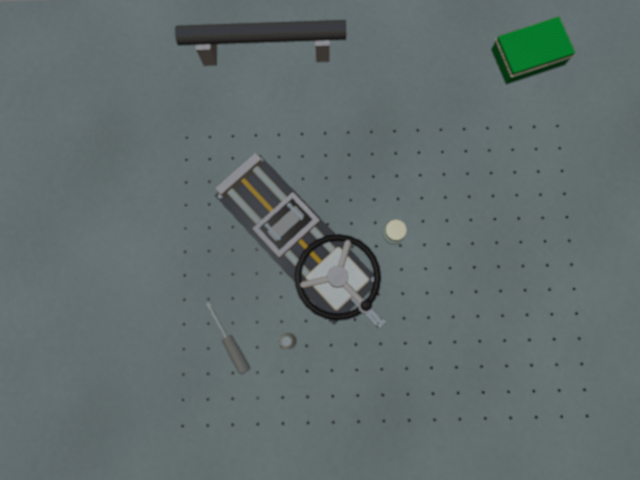

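Both views show the stage. In the top view the hub is near (338,277), the handle near (367,305) and the pointer near (378,320). In the side view the hub is near (366,254) and the handle near (407,238). The jar is at top (396,230), the lens at (288,341) and the driver at (228,340).

```bash
cat > h.py <<'E'
import cv2,numpy as np
def ray(c,u,v):
    d=c["R"].T@np.linalg.inv(c["mtx"])@np.array([u,v,1.]); return -c["R"].T@c["t"],d/np.linalg.norm(d)
def plane(c,u,v,z):
    o,d=ray(c,u,v); return o+d*(z-o[2])/d[2]
def tri(a,ua,b,ub):
    o1,d1=ray(a,*ua);o2,d2=ray(b,*ub)
    s=np.linalg.lstsq(np.c_[d1,-d2],o2-o1,rcond=None)[0]
    p,q=o1+s[0]*d1,o2+s[1]*d2
    return (p+q)/2,np.linalg.norm(p-q)
def proj(c,X):
    p=c["mtx"]@(c["R"]@np.asarray(X,float)+c["t"]);return p[:2]/p[2]
def black(c,roi):
    x0,y0,x1,y1=roi
    m=np.zeros(c["color"].shape[:2],np.uint8)
    m[y0:y1,x0:x1]=(c["color"][y0:y1,x0:x1].max(2)<45)*255
    return m
E
python3 - <<'E'
from rig import *
from h import *
s=camera("side");t=camera("top")
for n,c,roi in(("side",s,(310,215,425,295)),("top",t,(285,225,395,330))):
    m=black(c,roi);x0,y0,x1,y1=roi
    im=cv2.resize(c["color"][y0-10:y1+10,x0-10:x1+30],None,fx=5,fy=5,interpolation=cv2.INTER_CUBIC)
    mm=cv2.cvtColor(cv2.resize(m[y0-10:y1+10,x0-10:x1+30],None,fx=2,fy=2),cv2.COLOR_GRAY2BGR)
    cv2.imwrite(f"pics/{n}_crop.png",im[:600,:800]);cv2.imwrite(f"pics/{n}_m.png",mm)
    cs,_=cv2.findContours(m,cv2.RETR_CCOMP,cv2.CHAIN_APPROX_NONE)
    for k in cs:
        if cv2.contourArea(k)>80: print(n,cv2.contourArea(k),cv2.fitEllipse(k),cv2.boundingRect(k))
E
```

```text
side 138.5 ((399.39642333984375, 269.6464538574219), (11.452040672302246, 31.895307540893555), 33.68864822387695) (387, 254, 23, 32)
side 84.0 ((407.7419128417969, 240.41050720214844), (7.101416110992432, 16.48975944519043), 23.749662399291992) (403, 232, 10, 16)
side 170.0 ((339.0320739746094, 255.07632446289062), (33.136051177978516, 43.00926208496094), 6.40169095993042) (321, 232, 16, 45)
top 1194.0 ((337.3334655761719, 276.6794128417969), (79.73612213134766, 80.7660140991211), 131.50645446777344) (295, 234, 85, 87)
```

View pics/side_crop.png

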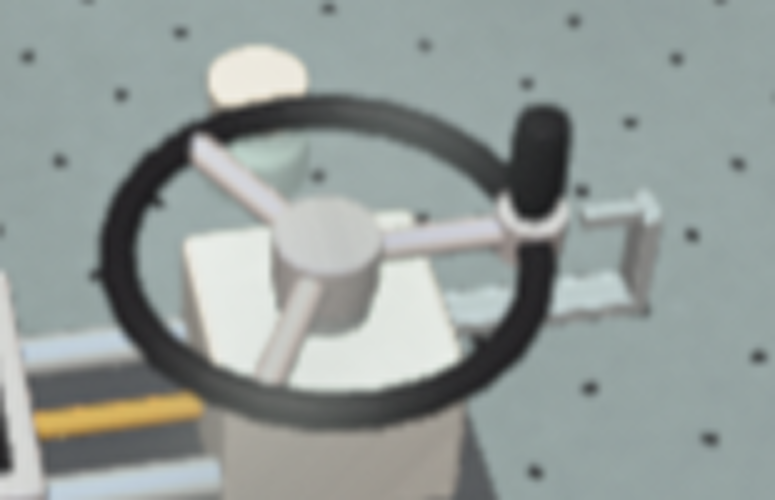

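View pics/top_crop.png

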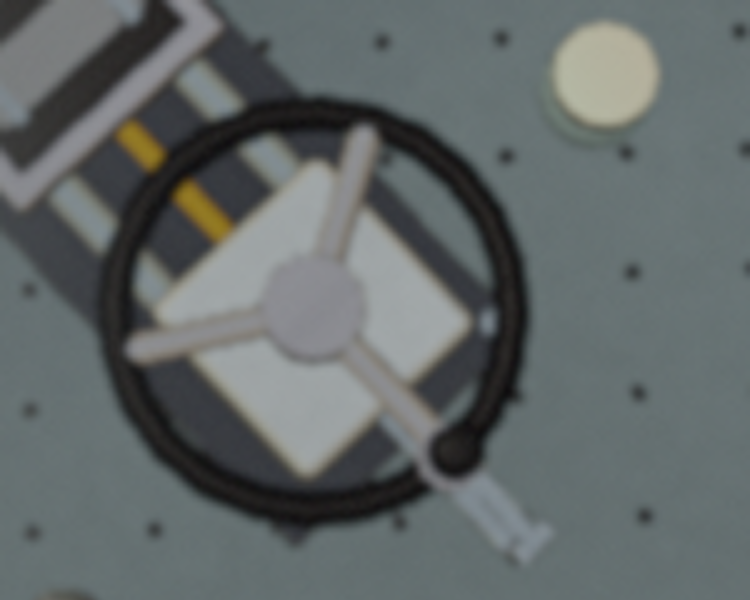

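Run:
```python
from rig import *
from h import *
s=camera("side");t=camera("top")
for n,a,b in(("hub",(365.6,251),(337.8,276.2)),("handletop",(408.4,229.5),(366.4,304.4)),("pointer",(416.5,247.5),(368,312)),("pbend",(430,244),(382,323)),("jarcap",(351.6,220),(396,230)),("lens",(396,347),(287.5,340))):
    print(n,*tri(s,a,t,b))
# rim ellipse in top view by outer contour
m=black(t,(285,225,395,330))
H=plane(t,337.8,276.2,.118);print("hub plane",H)
c,_=cv2.findContours(m,cv2.RETR_EXTERNAL,cv2.CHAIN_APPROX_NONE);c=max(c,key=len)[:,0]
P=np.array([plane(t,u,v,.108)[:2] for u,v in c])
A=np.c_[2*P,np.ones(len(P))];x=np.linalg.lstsq(A,(P**2).sum(1),rcond=None)[0]
for _ in range(3):
    r=np.sqrt(x[2]+x[0]**2+x[1]**2);e=np.abs(np.hypot(*(P-x[:2]).T)-r)<.004
    x=np.linalg.lstsq(A[e],(P[e]**2).sum(1),rcond=None)[0]
print("rim",x[:2],np.sqrt(x[2]+x[0]**2+x[1]**2))
print("handletop pl",plane(t,366.4,304.4,.163), plane(s,408.4,229.5,.163),plane(s,365.6,251,.118))
```

```text
hub [0.53689697 0.0827961  0.11819944] 0.0012867841827956085
handletop [0.48139186 0.03419223 0.15837754] 0.0012827566291732176
pointer [0.46676398 0.02849171 0.11792599] 0.006826014028785929
pbend [0.44849928 0.00415866 0.11500383] 0.0019093601401406117
jarcap [ 0.63219615 -0.03667439  0.05653712] 0.0008248353179883662
lens [0.4208276  0.18395264 0.0388029 ] 0.003641995640071526
hub plane [0.53751956 0.08302491 0.118     ]
rim [0.5382284  0.08393554] 0.07883049350901528
handletop pl [0.48177354 0.03468011 0.163     ] [0.47902954 0.03878876 0.163     ] [0.53636296 0.08243533 0.118     ]
```

```bash
cat >> h.py <<'E'
HUB=np.array([.537,.083])
from scipy.spatial.transform import Rotation as Ro
def state():
    from rig import get_obs
    o=get_obs();R=Ro.from_euler("xyz",o["orientation"],degrees=True).as_matrix();p=o["ee_pos"]
    al=np.degrees(np.arctan2(R[1,2],R[0,2]))
    d=p[:2]-HUB
    print("t",round(o["clock"],2),"p",p.round(4),"alpha",al.round(1),"tilt",np.degrees(R[:2,0]).round(2),"q1,q6",o["qpos"][[0,5]].round(1),"F",o["contact_force"].round(1),"gap",round(o["finger_gap"],4),"rad",np.hypot(*d).round(4),"ang",np.degrees(np.arctan2(d[1],d[0])).round(1))
    return o,R,p,al
def goto(x,y,z):
    o,R,p,al=state();print("tool shift",(R.T@(np.array([x,y,z])-p)).round(4))
E
python3 -m crank '[[[0,-0.0415,-0.0246],[0,0,0],-1],[[0,-0.0415,-0.0246],[0,0,0],-1],[[0,-0.0415,-0.0246],[0,0,0],-1],[[0,-0.0415,-0.0246],[0,0,0],-1],[[0,-0.0415,-0.0246],[0,0,0],-1]]'
python3 -c "
from h import *
goto(.51,.0,.23)"
```

```text
clock: 0.8
ee_pos: [0.3508, 0.5021, 0.2304]
orientation: [9.2, 89.9, 84.7]
contact_force: [0.5, 1.0, 0.8]
finger_gap: 0.0541
t 0.8 p [0.3508 0.5021 0.2304] alpha 75.5 tilt [0.01 0.07] q1,q6 [ 52.9 -22.6] F [0.5 1.  0.8] gap 0.0541 rad 0.4586 ang 114.0
tool shift [-2.000e-04 -2.800e-01 -4.462e-01]
```

```bash
python3 -m crank '[[[0,-0.026,-0.041],[0,0,0],-1],[[0,-0.026,-0.041],[0,0,0],-1],[[0,-0.026,-0.041],[0,0,0],-1],[[0,-0.026,-0.041],[0,0,0],-1],[[0,-0.026,-0.041],[0,0,0],-1]]'
python3 -m crank '[[[0,-0.026,-0.041],[0,0,0],-1],[[0,-0.026,-0.041],[0,0,0],-1],[[0,-0.026,-0.041],[0,0,0],-1],[[0,-0.026,-0.041],[0,0,0],-1],[[0,-0.026,-0.041],[0,0,0],-1]]'
python3 -c "
from h import *
goto(.51,.0,.23)"
```

```text
clock: 1.3
ee_pos: [0.4286, 0.2644, 0.2306]
orientation: [-25.5, 89.8, 50.0]
contact_force: [0.7, 0.1, 0.3]
finger_gap: 0.0139
clock: 1.8
ee_pos: [0.5037, 0.0257, 0.2316]
orientation: [-44.0, 89.6, 31.5]
contact_force: [1.4, -0.2, 0.6]
finger_gap: 0.0004
t 1.8 p [0.5037 0.0257 0.2316] alpha 75.5 tilt [0.32 0.2 ] q1,q6 [  0.2 -75.5] F [ 1.4 -0.2  0.6] gap 0.0004 rad 0.0662 ang -120.1
tool shift [ 0.0015 -0.0125 -0.0233]
```

```bash
python3 -m crank '[[[0,-0.0125,-0.0233],[0,0,0],-1],[[0,0,0],[-0.14,0,0],-1],[[0,0,0],[-0.14,0,0],-1],[[0,0,0],[-0.14,0,0],-1],[[0,0,0],[-0.14,0,0],-1]]'
python3 -m crank '[[[0,0,0],[-0.14,0,0],-1],[[0,0,0],[-0.14,0,0],-1],[[0,0,0],[-0.13,0,0],-1]]'
python3 - <<'E'
from h import *
goto(.511,.0,.146)
from rig import *
for n in("side","top"):
    c=camera(n);cv2.imwrite(f"pics/{n}1.png",c["color"])
E
```

```text
clock: 2.3
ee_pos: [0.5117, -0.0078, 0.2321]
orientation: [-86.9, 89.6, 21.2]
contact_force: [0.1, -0.6, 0.5]
finger_gap: 0.0006
clock: 2.6
ee_pos: [0.5117, -0.008, 0.2322]
orientation: [-111.9, 89.5, 20.8]
contact_force: [-0.1, -0.2, 0.1]
finger_gap: 0.0006
t 2.6 p [ 0.5117 -0.008   0.2322] alpha 132.7 tilt [0.43 0.16] q1,q6 [  -3.6 -136.4] F [-0.1 -0.2  0.1] gap 0.0006 rad 0.0944 ang -105.6
tool shift [ 0.0863 -0.0043  0.0066]
```

View pics/side1.png

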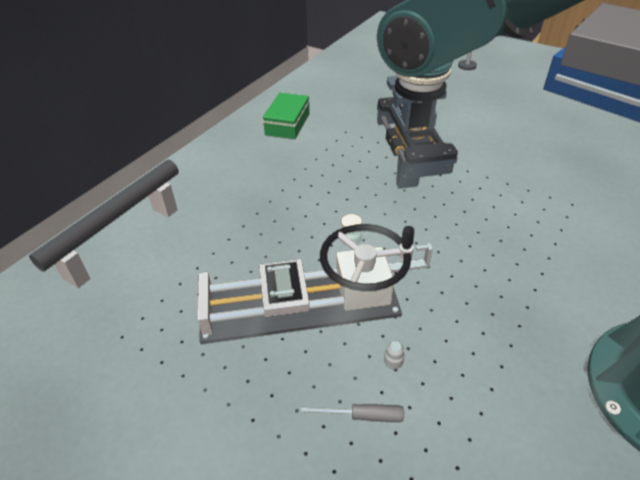

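View pics/top1.png

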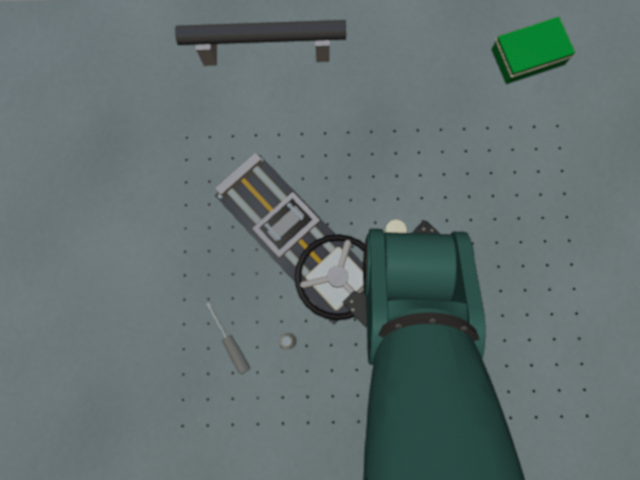

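The side view shows the shut fingers clear of the handle, with their tips near (405,185). The top view is blocked by the arm. I'll descend behind the handle.

```bash
python3 -m crank '[[[0.03,-0.0043,0],[0,0.007,0],-1],[[0.03,0,0],[0,0,0],-1],[[0.022,0,0],[0,0,0],-1],[[0,0,0],[0,0,0],-1]]'
python3 - <<'E'
from h import *
goto(.5065,.0065,.146)
from rig import *
c=camera("side");cv2.imwrite("pics/side2.png",cv2.resize(c["color"][140:340,280:480],None,fx=3,fy=3))
E
```

```text
clock: 3.1
ee_pos: [0.5171, -0.0051, 0.1493]
orientation: [-140.8, 89.1, -9.4]
contact_force: [0.5, -0.3, 1.2]
finger_gap: 0.0003
t 3.1 p [ 0.5171 -0.0051  0.1493] alpha 131.4 tilt [ 0.93 -0.15] q1,q6 [  -3.1 -134.4] F [ 0.5 -0.3  1.2] gap 0.0003 rad 0.0903 ang -102.7
tool shift [0.0031 0.0003 0.0157]
```

View pics/side2.png

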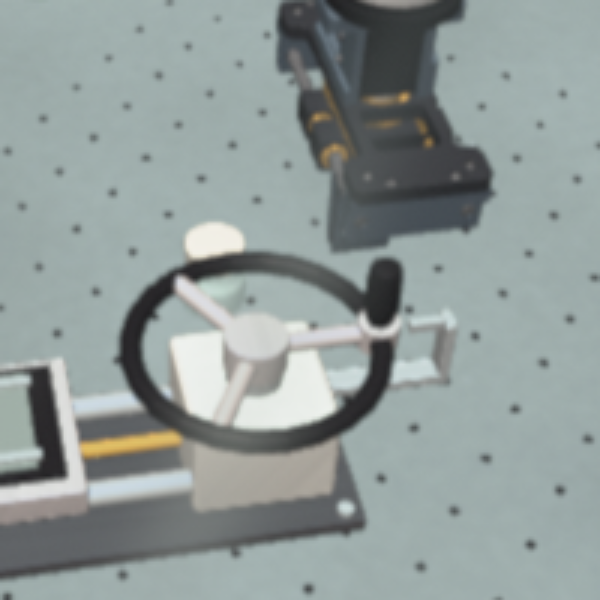

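Run:
```python
from h import *
from rig import *
c=camera("side");o,R,p,al=state()
def pj(X):
    q=proj(c,X); return ((q-[280,140])*3).round()
print("tcp",pj(p),"tip",pj(p+R@[.017,0,0]))
for dy in(-.016,.016):
  for dz in (-.0135,.0135): print(dy,dz,pj(p+R@[.017,dy,dz]))
```

```text
t 3.2 p [ 0.5186 -0.0051  0.1518] alpha 131.5 tilt [ 1.12 -0.17] q1,q6 [  -3.1 -134.5] F [ 0.9  0.3 -1.3] gap -0.0 rad 0.09 ang -101.8
tcp [355. 217.] tip [352. 238.]
-0.016 -0.0135 [321. 226.]
-0.016 0.0135 [332. 255.]
0.016 -0.0135 [371. 220.]
0.016 0.0135 [384. 250.]
```

```bash
python3 -m crank '[[[0.004,0,0.008],[0,-0.015,0.013],-1],[[0.001,0.001,0.006],[0,0,0],-1],[[0,0.0015,0.005],[0,0,0],-1]]'
python3 - <<'E'
from h import *
goto(.493,.022,.146)
E
```

```text
clock: 3.5
ee_pos: [0.5052, 0.0081, 0.1495]
orientation: [-135.8, 89.9, -4.5]
contact_force: [-0.3, 0.8, -0.1]
finger_gap: 0.0005
t 3.5 p [0.5052 0.0081 0.1495] alpha 131.3 tilt [ 0.14 -0.01] q1,q6 [  -1.7 -133. ] F [-0.3  0.8 -0.1] gap 0.0005 rad 0.0814 ang -113.0
tool shift [ 0.0035 -0.      0.0185]
```

```bash
python3 -m crank '[[[0.003,0,0.005],[0,0,0],-1],[[0,0,0.005],[0,0,0],-1],[[0,0.001,0.006],[0.06,0,0],-1],[[0,0.001,0.006],[0.06,0,0],-1]]'
python3 - <<'E'
from h import *
o,R,p,al=state()
from rig import *
c=camera("side");cv2.imwrite("pics/side3.png",cv2.resize(c["color"][140:340,280:480],None,fx=3,fy=3))
E
```

```text
clock: 3.9
ee_pos: [0.4885, 0.0249, 0.1475]
orientation: [-133.5, 89.7, -9.2]
contact_force: [0.0, -2.4, 0.0]
finger_gap: 0.0007
t 3.9 p [0.4885 0.0249 0.1475] alpha 124.3 tilt [ 0.29 -0.05] q1,q6 [   0.2 -124. ] F [ 0.  -2.4  0. ] gap 0.0007 rad 0.0757 ang -129.8
```

View pics/side3.png

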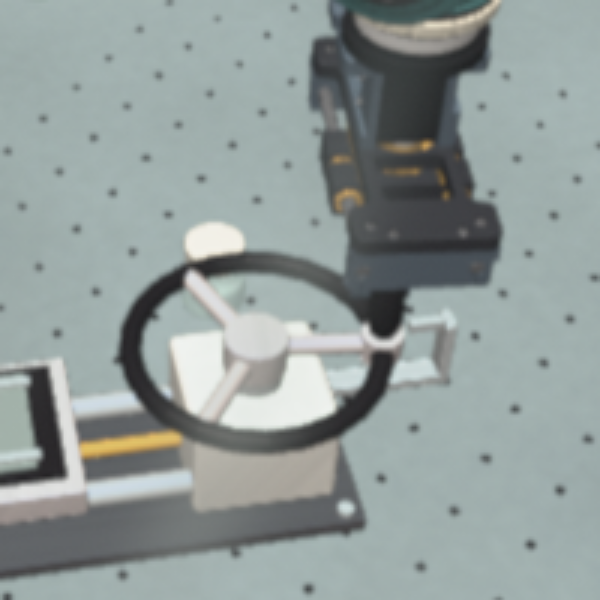

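```bash
cat >> h.py <<'E'
OFF=.0245
def est(dth=.1,n=5,lead=0.0,kshift=0):
    """handle angle from contact; suggested mean row for n rows of dth rad; kshift = alpha - pushdir"""
    o,R,p,al=state(); 
    a=np.radians(al-kshift); z=np.array([np.cos(a),np.sin(a)]);y=np.array([-z[1],z[0]])
    d=p[:2]-HUB; zc=d@z+OFF; yc=np.sqrt(max(0,.075**2-zc**2))
    phi=np.degrees(np.arctan2(*(zc*z+yc*y)[::-1])); 
    print("phi",phi.round(1),"wheel",((221-phi)%360).round(1),"deg  handle y in tool",(yc-d@y).round(4),"alpha err",((al-kshift)-(phi-90)+180)%360-180)
    # target after n rows
    ph=np.radians(phi)-n*dth; er=np.array([np.cos(ph),np.sin(ph)]);et=np.array([er[1],-er[0]])
    T=HUB+.075*er-OFF*et
    da=np.radians(((al-kshift)-(np.degrees(ph)-90)+180)%360-180)
    # average per row in rotating frame
    D=T-p[:2]; m=a-da/2; zz=np.array([np.cos(m),np.sin(m)]);yy=np.array([-zz[1],zz[0]])
    s=da/n; k=np.cos(0)
    # rows start frame is s/2 ccw of the row mean
    r=np.array([D@yy,D@zz])/n; rot=s/2
    z1=r[1]*np.cos(rot)+r[0]*np.sin(rot)*0 ; 
    v=np.array([D@yy,D@zz])/n/max(np.sinc(da/2/np.pi),.1)*np.sinc(s/2/np.pi)
    c,sn=np.cos(s/2),np.sin(s/2)
    vy=v[0]*c-v[1]*sn; vz=v[0]*sn+v[1]*c
    print("row: dx %.4f dy %.4f dz %.4f ax %.4f"%((p[2]-.146)/n,vy,vz,s))
E
python3 -c "
from h import *
est()"
```

```text
t 3.95 p [0.4878 0.0253 0.1473] alpha 124.1 tilt [ 0.26 -0.03] q1,q6 [   0.3 -123.8] F [-0.5  0.3  0. ] gap 0.0008 rad 0.0758 ang -130.4
phi -149.2 wheel 10.2 deg  handle y in tool 0.0018 alpha err 3.2560960435989728
row: dx 0.0003 dy 0.0024 dz 0.0076 ax 0.1114
```

```bash
python3 -m crank '[[[0,0.0024,0.008],[0.11,0,0],-1],[[0,0.0024,0.008],[0.11,0,0],-1],[[0,0.0024,0.008],[0.11,0,0],-1],[[0,0.0024,0.008],[0.11,0,0],-1],[[0,0.0024,0.008],[0.11,0,0],-1]]'
python3 -c "
from h import *
est()"
```

```text
clock: 4.45
ee_pos: [0.4631, 0.0585, 0.1483]
orientation: [-100.4, 89.5, -8.6]
contact_force: [1.5, -2.2, -0.3]
finger_gap: 0.0006
t 4.45 p [0.4631 0.0585 0.1483] alpha 91.8 tilt [ 0.54 -0.08] q1,q6 [  4.4 -87.3] F [ 1.5 -2.2 -0.3] gap 0.0006 rad 0.0778 ang -161.7
phi 180.0 wheel 41.0 deg  handle y in tool 0.0003 alpha err 1.8180249050519137
row: dx 0.0005 dy 0.0022 dz 0.0076 ax 0.1063
```

```bash
python3 -m crank '[[[0.0005,0.0022,0.008],[0.107,0,0.002],-1],[[0.0005,0.0022,0.008],[0.107,0,0.002],-1],[[0.0005,0.0022,0.008],[0.107,0,0.002],-1],[[0.0005,0.0022,0.008],[0.107,0,0.002],-1],[[0.0005,0.0022,0.008],[0.107,0,0.002],-1]]'
python3 -c "
from h import *
est()"
```

```text
clock: 4.95
ee_pos: [0.4598, 0.1008, 0.1469]
orientation: [-57.5, 89.9, 2.7]
contact_force: [-0.1, -2.5, 0.7]
finger_gap: 0.0001
t 4.95 p [0.4598 0.1008 0.1469] alpha 60.2 tilt [0.11 0.01] q1,q6 [  9.5 -50.7] F [-0.1 -2.5  0.7] gap 0.0001 rad 0.0793 ang 167.0
phi 149.0 wheel 72.0 deg  handle y in tool -0.0009 alpha err 1.2560000503816582
row: dx 0.0002 dy 0.0019 dz 0.0077 ax 0.1044
```

```bash
python3 -m crank '[[[0,0.002,0.008],[0.105,0,0],-1],[[0,0.002,0.008],[0.105,0,0],-1],[[0,0.002,0.008],[0.105,0,0],-1],[[0,0.002,0.008],[0.105,0,0],-1],[[0,0.002,0.008],[0.105,0,0],-1]]'
python3 - <<'E'
from h import *
est()
from rig import *
for n in("side","top"):
    c=camera(n);cv2.imwrite(f"pics/{n}4.png",c["color"])
E
```

```text
clock: 5.45
ee_pos: [0.478, 0.1381, 0.1469]
orientation: [-108.9, 89.9, -79.6]
contact_force: [-1.0, -2.0, 0.3]
finger_gap: 0.0001
t 5.45 p [0.478  0.1381 0.1469] alpha 29.3 tilt [ 0.01 -0.08] q1,q6 [ 13.5 -15.7] F [-1.  -2.   0.3] gap 0.0001 rad 0.0808 ang 136.9
phi 119.3 wheel 101.7 deg  handle y in tool -0.0019 alpha err 0.00019247090787644083
row: dx 0.0002 dy 0.0017 dz 0.0077 ax 0.1000
```

View pics/side4.png

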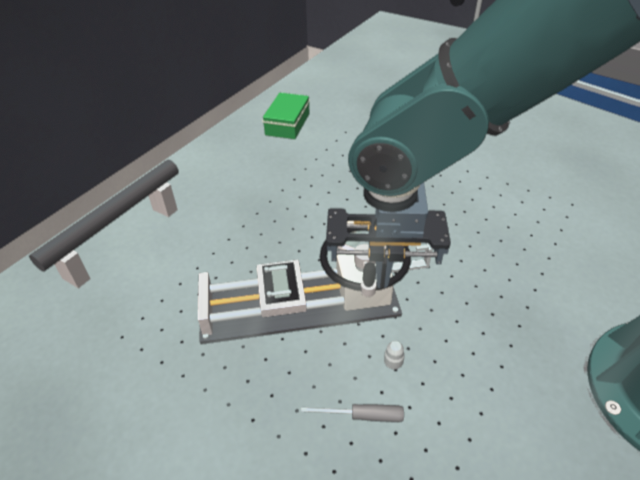

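View pics/top4.png

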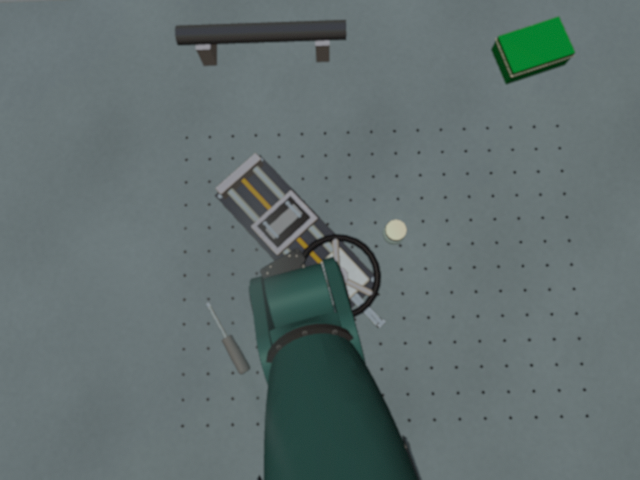

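Side view: the fingers are behind the handle, now near (369,272), and pushing it. The wheel has turned about 100°. I'll continue.

```bash
python3 -m crank '[[[0,0.0015,0.008],[0.1,0,0],-1],[[0,0.0015,0.008],[0.1,0,0],-1],[[0,0.0015,0.008],[0.1,0,0],-1],[[0,0.0015,0.008],[0.1,0,0],-1],[[0,0.0015,0.008],[0.1,0,0],-1]]'
python3 - <<'E'
from h import *
est()
from rig import *
print(proj(camera("side"),[.5003,.1484,.163]))
E
```

```text
clock: 6.05
ee_pos: [0.5105, 0.1575, 0.1461]
orientation: [-166.3, 89.7, -165.2]
contact_force: [-3.1, 1.5, -0.2]
finger_gap: 0.0004
t 6.05 p [0.5105 0.1575 0.1461] alpha 1.1 tilt [-0.29 -0.08] q1,q6 [14.6 13.5] F [-3.1  1.5 -0.2] gap 0.0004 rad 0.0791 ang 109.6
phi 91.5 wheel 129.5 deg  handle y in tool -0.0 alpha err -0.4247027725988346
row: dx 0.0000 dy 0.0021 dz 0.0076 ax 0.0985
[366.73130744 264.44714492]
```

```bash
python3 -m crank '[[[0,0.0021,0.0085],[0.105,0,0],-1],[[0,0.0021,0.0085],[0.105,0,0],-1],[[0,0.0021,0.0085],[0.105,0,0],-1],[[0,0.0021,0.0085],[0.105,0,0],-1],[[0,0.0021,0.0085],[0.105,0,0],-1]]'
python3 -c "
from h import *
est()"
```

```text
clock: 6.6
ee_pos: [0.5527, 0.1597, 0.1457]
orientation: [-149.4, 89.6, -178.1]
contact_force: [-1.3, 2.7, 1.3]
finger_gap: 0.0004
t 6.6 p [0.5527 0.1597 0.1457] alpha -28.7 tilt [-0.43 -0.01] q1,q6 [13.8 42.4] F [-1.3  2.7  1.3] gap 0.0004 rad 0.0782 ang 78.4
phi 60.2 wheel 160.8 deg  handle y in tool 0.0002 alpha err 1.071674083872324
row: dx -0.0001 dy 0.0021 dz 0.0076 ax 0.1037
```

```bash
python3 -m crank '[[[0,0.0021,0.008],[0.104,-0.002,0.001],-1],[[0,0.0021,0.008],[0.104,-0.002,0.001],-1],[[0,0.0021,0.008],[0.104,-0.002,0.001],-1],[[0,0.0021,0.008],[0.104,-0.001,0.001],-1],[[0,0.0021,0.008],[0.104,0,0.001],-1]]'
python3 -c "
from h import *
est()"
```

```text
clock: 7.1
ee_pos: [0.5891, 0.1415, 0.1457]
orientation: [95.1, 89.9, 37.0]
contact_force: [-1.6, 3.0, 0.4]
finger_gap: 0.0004
t 7.1 p [0.5891 0.1415 0.1457] alpha -58.1 tilt [0.07 0.05] q1,q6 [11.3 69.3] F [-1.6  3.   0.4] gap 0.0004 rad 0.0783 ang 48.3
phi 30.1 wheel 190.9 deg  handle y in tool -0.0002 alpha err 1.795059854416138
row: dx -0.0001 dy 0.0020 dz 0.0076 ax 0.1063
```

```bash
python3 -m crank '[[[0,0.0021,0.008],[0.107,0,0],-1],[[0,0.0021,0.008],[0.107,0,0],-1],[[0,0.0021,0.008],[0.107,0,0],-1],[[0,0.0021,0.008],[0.107,0,0],-1],[[0,0.0021,0.008],[0.107,0,0],-1]]'
python3 -c "
from h import *
est()"
```

```text
clock: 7.6
ee_pos: [0.6116, 0.1067, 0.1458]
orientation: [150.1, 89.8, 61.7]
contact_force: [-1.1, 2.5, 0.0]
finger_gap: 0.0007
t 7.6 p [0.6116 0.1067 0.1458] alpha -88.3 tilt [0.09 0.17] q1,q6 [ 7.7 95.9] F [-1.1  2.5  0. ] gap 0.0007 rad 0.0782 ang 17.6
phi -0.6 wheel 221.6 deg  handle y in tool -0.0003 alpha err 2.2839052933629773
row: dx -0.0000 dy 0.0020 dz 0.0076 ax 0.1080
```

```bash
python3 -m crank '[[[0,0.0021,0.008],[0.108,0,0],-1],[[0,0.0021,0.008],[0.108,0,0],-1],[[0,0.0021,0.008],[0.108,0,0],-1],[[0,0.0021,0.008],[0.108,0,0],-1],[[0,0.0021,0.008],[0.108,0,0],-1]]'
python3 -c "
from h import *
est()"
```

```text
clock: 8.1
ee_pos: [0.6129, 0.0644, 0.1457]
orientation: [-167.9, 89.7, 73.2]
contact_force: [-0.4, 2.9, 0.6]
finger_gap: 0.0008
t 8.1 p [0.6129 0.0644 0.1457] alpha -118.9 tilt [0.08 0.28] q1,q6 [  3.7 122.4] F [-0.4  2.9  0.6] gap 0.0008 rad 0.0782 ang -13.8
phi -32.0 wheel 253.0 deg  handle y in tool -0.0006 alpha err 3.1284970660951217
row: dx -0.0001 dy 0.0020 dz 0.0077 ax 0.1109
```

```bash
python3 -m crank '[[[0,0.002,0.008],[0.11,0,0],-1],[[0,0.002,0.008],[0.11,0,0],-1],[[0,0.002,0.008],[0.11,0,0],-1],[[0,0.002,0.008],[0.11,0,0],-1],[[0,0.002,0.008],[0.11,0,0],-1]]'
python3 -c "
from h import *
est()"
```

```text
clock: 8.6
ee_pos: [0.5927, 0.0266, 0.146]
orientation: [-149.4, 89.6, 60.5]
contact_force: [0.7, 2.9, 0.6]
finger_gap: 0.0004
t 8.6 p [0.5927 0.0266 0.146 ] alpha -150.1 tilt [0.22 0.39] q1,q6 [  0.2 149.9] F [0.7 2.9 0.6] gap 0.0004 rad 0.0792 ang -45.4
phi -63.4 wheel 284.4 deg  handle y in tool -0.0018 alpha err 3.3127679289378023
row: dx -0.0000 dy 0.0017 dz 0.0077 ax 0.1116
```

```bash
python3 -m crank '[[[0,0,-0.01],[0,0,0],-1],[[0,0,-0.015],[0,0,0],-1],[[0,0,-0.015],[0,0,0],-1],[[0,0,0],[-0.14,0,0],-1],[[0,0,0],[-0.14,0,0],-1]]'
python3 - <<'E'
from h import *
state()
from rig import *
for n in("side","top"):
    c=camera(n);cv2.imwrite(f"pics/{n}5.png",c["color"])
E
```

```text
clock: 9.1
ee_pos: [0.6322, 0.0495, 0.1468]
orientation: [-177.1, 89.5, 50.3]
contact_force: [0.2, 0.5, 0.7]
finger_gap: 0.0004
t 9.1 p [0.6322 0.0495 0.1468] alpha -132.5 tilt [0.33 0.39] q1,q6 [  2.2 134.4] F [0.2 0.5 0.7] gap 0.0004 rad 0.1009 ang -19.4
```

View pics/side5.png

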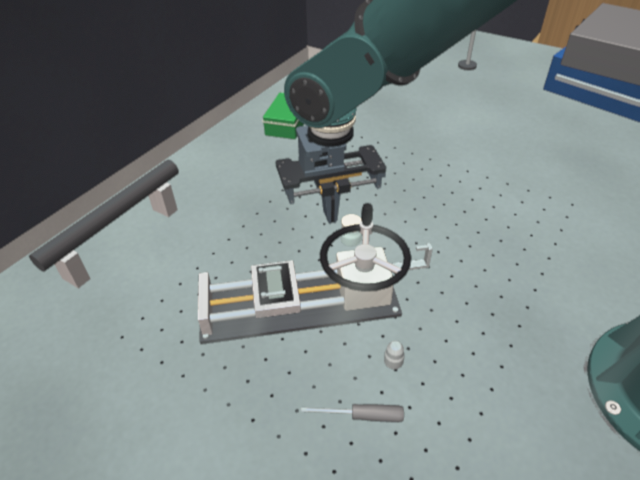

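View pics/top5.png

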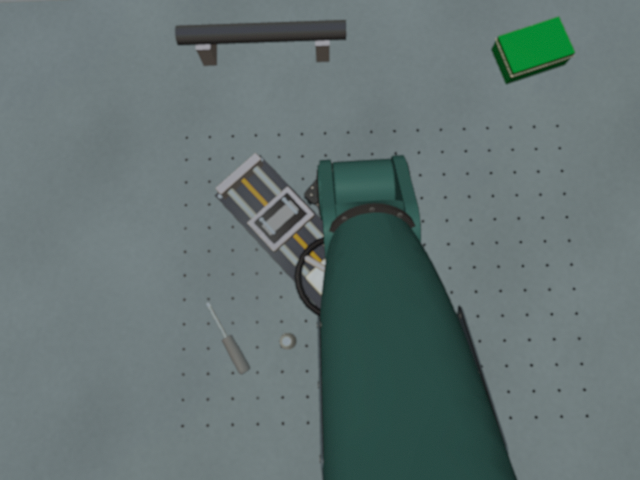

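The side view shows the handle alone near (367,215), upright, with the shut fingers clear of it at (333,215). I'll check the wheel angle from this view, then keep turning the tool.

```bash
python3 -m crank '[[[0,0,0],[-0.148,0,0],-1],[[0,0,0],[-0.148,0,0],-1],[[0,0,0],[-0.148,0,0],-1],[[0,0,0],[-0.148,0,0],-1],[[0,0,0],[-0.148,0,0],-1]]'
python3 -m crank '[[[0,0,0],[-0.148,0,0],-1],[[0,0,0],[-0.148,0,0],-1],[[0,0,0],[-0.148,0,0],-1],[[0,0,0],[-0.148,0,0],-1],[[0,0,0],[-0.148,0,0],-1]]'
python3 -m crank '[[[0,0,0],[-0.148,0,0],-1],[[0,0,0],[-0.148,0,0],-1],[[0,0,0],[-0.148,0,0],-1],[[0,0,0],[-0.148,0,0],-1],[[0,0,0],[-0.148,0,0],-1]]'
python3 - <<'E'
from h import *
state()
from rig import *
c=camera("side")
m=np.zeros((480,640),np.uint8);m[195:229,355:380]=(c["color"][195:229,355:380].max(2)<50)*255
n,l,st,ce=cv2.connectedComponentsWithStats(m);print(st,ce)
cv2.imwrite("pics/side6.png",cv2.resize(c["color"][140:340,280:480],None,fx=3,fy=3))
for ph in(-60,-63.4,-66): 
  x=HUB+.075*np.array([np.cos(np.radians(ph)),np.sin(np.radians(ph))]);print(ph,proj(c,[*x,.118]),proj(c,[*x,.163]))
E
```

```text
clock: 9.7
ee_pos: [0.6353, 0.0522, 0.1464]
orientation: [138.7, 89.5, 48.5]
contact_force: [0.4, 0.6, -0.0]
finger_gap: 0.0004
clock: 10.2
ee_pos: [0.6385, 0.0549, 0.1462]
orientation: [93.5, 89.5, 46.4]
contact_force: [-0.3, 0.4, 0.5]
finger_gap: 0.0008
clock: 10.7
ee_pos: [0.6417, 0.0576, 0.1459]
orientation: [49.2, 89.4, 45.0]
contact_force: [0.8, 0.7, -0.5]
finger_gap: 0.0004
t 10.7 p [0.6417 0.0576 0.1459] alpha -4.2 tilt [0.39 0.39] q1,q6 [2.9 6.8] F [ 0.8  0.7 -0.5] gap 0.0004 rad 0.1077 ang -13.7
[[     0      0    640    480 307175]
 [   355    195      4      3      9]
 [   362    208      3     10     16]] [[319.49665175 239.50271669]
 [356.11111111 195.77777778]
 [363.1875     211.9375    ]]
-60 [364.31778645 222.71617985] [365.37209976 204.29100497]
-63.4 [366.69555327 222.79969757] [367.8310147  204.37149112]
-66 [368.51200739 222.92702899] [369.70966041 204.49612523]
```

View pics/side6.png

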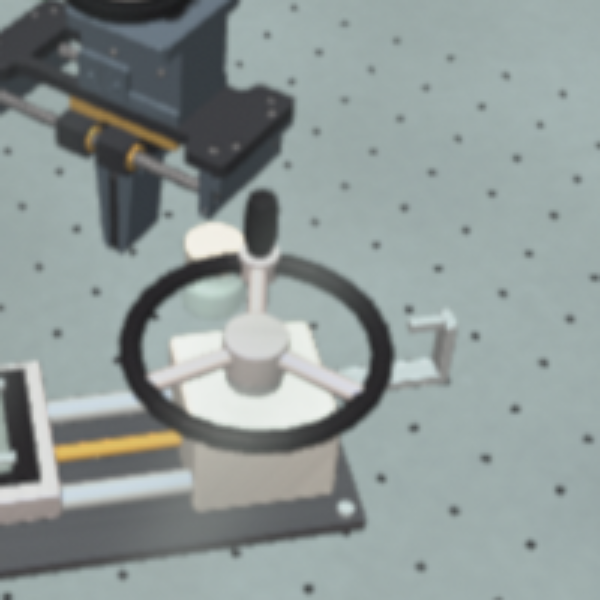

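```bash
python3 -m crank '[[[0,0,0],[-0.135,0,0],-1],[[0,0,0],[-0.135,0,0],-1],[[0,0,0],[-0.135,0,0],-1],[[0,0,0],[-0.13,0,0],-1],[[0,0,0],[0,0.009,-0.003],-1]]'
python3 - <<'E'
from h import *
ph=np.radians(-63.4);er=np.array([np.cos(ph),np.sin(ph)]);et=np.array([er[1],-er[0]])
goto(*(HUB+.075*er-.03*et),.146)
E
```

```text
clock: 11.25
ee_pos: [0.644, 0.0596, 0.1456]
orientation: [-59.5, 90.0, -32.8]
contact_force: [-0.2, 0.8, 0.8]
finger_gap: 0.0003
t 11.25 p [0.644  0.0596 0.1456] alpha 26.7 tilt [ 0.01 -0.01] q1,q6 [  3.2 -23.5] F [-0.2  0.8  0.8] gap 0.0003 rad 0.1095 ang -12.3
tool shift [-0.0005 -0.0061 -0.0552]
```

```bash
python3 -m crank '[[[0,-0.002,-0.016],[0,0,0],-1],[[0,-0.002,-0.016],[0,0,0],-1],[[0,-0.002,-0.015],[0,0,0],-1],[[0,0,-0.006],[0,0,0],-1]]'
python3 - <<'E'
from h import *
est(kshift=180)
E
```

```text
clock: 11.65
ee_pos: [0.5959, 0.0292, 0.1451]
orientation: [-166.9, 89.9, -141.1]
contact_force: [0.4, -0.4, -0.7]
finger_gap: 0.0002
t 11.65 p [0.5959 0.0292 0.1451] alpha 25.8 tilt [-0.05 -0.04] q1,q6 [  0.6 -25.2] F [ 0.4 -0.4 -0.7] gap 0.0002 rad 0.0797 ang -42.4
phi -60.3 wheel 281.3 deg  handle y in tool 0.0008 alpha err -3.908093937742393
row: dx -0.0002 dy 0.0022 dz 0.0075 ax 0.0864
```

```bash
python3 -m crank '[[[0,-0.0022,-0.0078],[0.088,0,0],-1],[[0,-0.0022,-0.0078],[0.088,0,0],-1],[[0,-0.0022,-0.0078],[0.088,0,0],-1],[[0,-0.0022,-0.0078],[0.088,0,0],-1],[[0,-0.0022,-0.0078],[0.088,0,0],-1]]'
python3 - <<'E'
from h import *
est(kshift=180)
E
```

```text
clock: 12.15
ee_pos: [0.5593, 0.0063, 0.1465]
orientation: [5.6, 89.8, 4.8]
contact_force: [2.0, 1.0, 0.1]
finger_gap: 0.0007
t 12.15 p [0.5593 0.0063 0.1465] alpha -0.9 tilt [0.24 0.02] q1,q6 [-1.8 -0.9] F [2.  1.  0.1] gap 0.0007 rad 0.0799 ang -73.8
phi -91.7 wheel 312.7 deg  handle y in tool -0.0014 alpha err 0.8207923498205503
row: dx 0.0001 dy 0.0018 dz 0.0077 ax 0.1029
```

```bash
python3 -m crank '[[[0,-0.0018,-0.0078],[0.1,0,0],-1],[[0,-0.0018,-0.0078],[0.1,0,0],-1],[[0,-0.0018,-0.0078],[0.1,0,0],-1],[[0,-0.0018,-0.0078],[0.1,0,0],-1]]'
python3 - <<'E'
from h import *
est(kshift=180,n=4)
E
```

```text
clock: 12.55
ee_pos: [0.5264, 0.003, 0.1476]
orientation: [28.0, 89.4, 2.9]
contact_force: [2.5, 0.2, -1.3]
finger_gap: 0.0003
t 12.55 p [0.5264 0.003  0.1476] alpha -25.2 tilt [0.56 0.03] q1,q6 [-2.2 22.9] F [ 2.5  0.2 -1.3] gap 0.0003 rad 0.0807 ang -97.5
phi -115.2 wheel 336.2 deg  handle y in tool -0.0019 alpha err 0.026734676531532386
row: dx 0.0004 dy 0.0016 dz 0.0077 ax 0.1001
```

Remaining is about 24°, so I'll do 3 rows (about 17°) and then look.

```bash
python3 -m crank '[[[0.0005,-0.0016,-0.0075],[0.1,0.003,0.002],-1],[[0.0005,-0.0016,-0.0075],[0.1,0.003,0.002],-1],[[0.0005,-0.0016,-0.0075],[0.1,0.002,0],-1]]'
python3 - <<'E'
from h import *
est(kshift=180,n=2,dth=.05)
from rig import *
c=camera("side");cv2.imwrite("pics/side7.png",cv2.resize(c["color"][140:340,280:480],None,fx=3,fy=3))
E
```

```text
clock: 12.85
ee_pos: [0.5042, 0.0094, 0.1473]
orientation: [82.4, 89.3, 39.0]
contact_force: [2.2, -2.3, 2.5]
finger_gap: 0.0009
t 12.85 p [0.5042 0.0094 0.1473] alpha -43.4 tilt [0.56 0.45] q1,q6 [-1.8 41.1] F [ 2.2 -2.3  2.5] gap 0.0009 rad 0.0806 ang -114.0
phi -131.7 wheel 352.7 deg  handle y in tool -0.001 alpha err -1.746165095214252
row: dx 0.0006 dy 0.0003 dz 0.0038 ax 0.0348
```

View pics/side7.png

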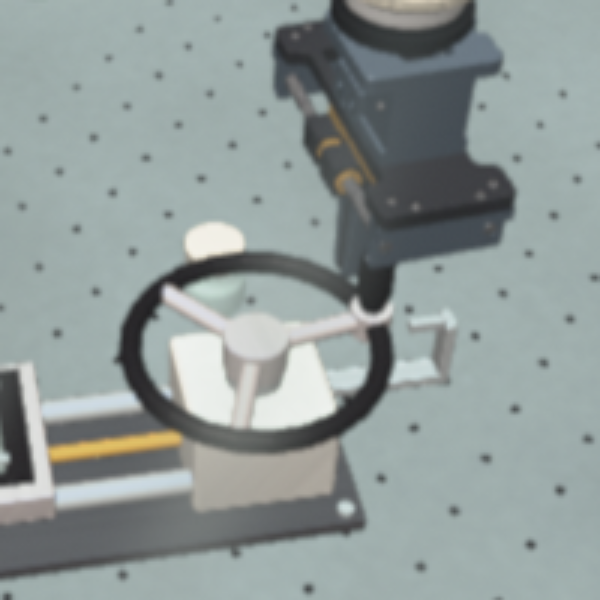

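Side view: the boss is at (370,310) and was at (379,325) at the start, so a few degrees are left.

```bash
python3 -m crank '[[[0,-0.0005,-0.0042],[0.05,0,0],-1],[[0,-0.0005,-0.004],[0.05,0,0],-1]]'
python3 - <<'E'
from h import *
est(kshift=180,n=1,dth=.05)
from rig import *
c=camera("side");cv2.imwrite("pics/side8.png",cv2.resize(c["color"][140:340,280:480],None,fx=3,fy=3))
E
```

```text
clock: 13.1
ee_pos: [0.4963, 0.0141, 0.1474]
orientation: [86.6, 89.3, 36.9]
contact_force: [0.7, -3.0, -0.9]
finger_gap: 0.0005
t 13.1 p [0.4963 0.0141 0.1474] alpha -49.6 tilt [0.57 0.43] q1,q6 [-1.3 47.9] F [ 0.7 -3.  -0.9] gap 0.0005 rad 0.0801 ang -120.6
phi -138.4 wheel 359.4 deg  handle y in tool -0.0007 alpha err -1.221311455673714
row: dx 0.0014 dy -0.0000 dz 0.0038 ax 0.0287
```

View pics/side8.png

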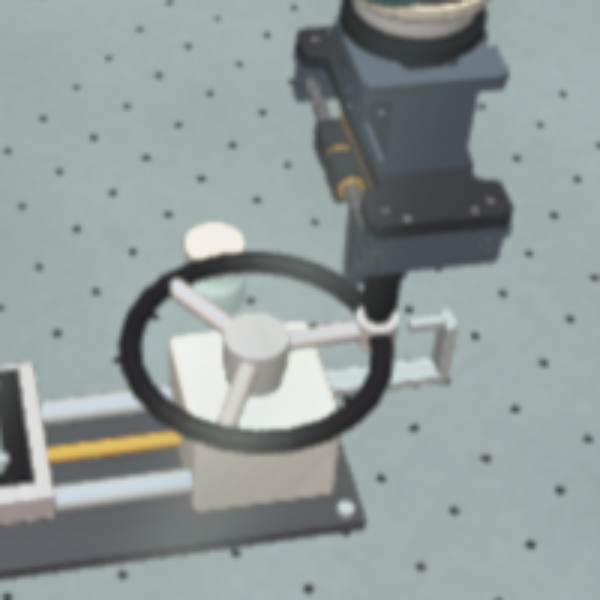

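Boss is now at (377,320), about 2° short of the start. I'll back off and lift to compare with the start image.

```bash
python3 -m crank '[[[0,0,0.008],[0,0,0],-1],[[0,0,0.015],[0,0,0],-1],[[0,0,0.02],[0,0,0],-1],[[0,0,0.02],[0,0,0],-1],[[0,0,0.03],[0,0,0],-1]]'
python3 - <<'E'
from h import *
est(kshift=180,n=1,dth=.05)
from rig import *
a=cv2.imread("pics/side0.png");c=camera("side")["color"]
A=cv2.resize(a[205:305,310:440],None,fx=3,fy=3,interpolation=cv2.INTER_CUBIC);B=cv2.resize(c[205:305,310:440],None,fx=3,fy=3,interpolation=cv2.INTER_CUBIC)
cv2.imwrite("pics/cmp.png",np.hstack([A,B]))
def hd(i):
    r=i[225:245,398:418].max(2)<50; ys,xs=np.nonzero(r); return xs.mean()+398,ys.mean()+225,len(xs)
print(hd(a),hd(c))
E
```

```text
clock: 13.65
ee_pos: [0.5589, -0.0605, 0.1476]
orientation: [88.2, 89.3, 39.0]
contact_force: [0.6, -0.3, 0.7]
finger_gap: 0.0002
t 13.65 p [ 0.5589 -0.0605  0.1476] alpha -49.2 tilt [0.56 0.46] q1,q6 [-8.8 39.9] F [ 0.6 -0.3  0.7] gap 0.0002 rad 0.1452 ang -81.3
phi -49.2 wheel 270.2 deg  handle y in tool -0.0772 alpha err -90.0
row: dx 0.0016 dy -0.0979 dz 0.0468 ax -1.5208
(np.float64(407.5658914728682), np.float64(237.53488372093022), 129) (np.float64(407.2608695652174), np.float64(237.55652173913043), 115)
```

View pics/cmp.png

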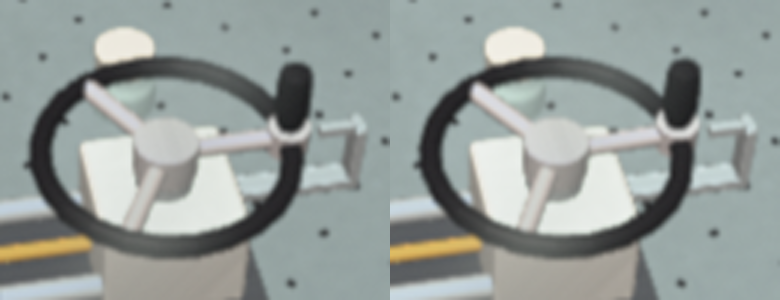

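Run:
```python
from h import *
from rig import *
a=cv2.imread("pics/side0.png");cc=camera("side");c=cc["color"]
u=6
A=cv2.resize(a[200:270,380:440],None,fx=u,fy=u,interpolation=cv2.INTER_CUBIC);B=cv2.resize(c[200:270,380:440],None,fx=u,fy=u,interpolation=cv2.INTER_CUBIC)
T=A[24*u:55*u,19*u:38*u]
r=cv2.matchTemplate(B,T,cv2.TM_CCOEFF_NORMED);_,v,_,l=cv2.minMaxLoc(r);print("shift px",(l[0]/u-19),(l[1]/u-24),v)
for ph in (221,223,225,229):
  x=HUB+.075*np.array([np.cos(np.radians(ph)),np.sin(np.radians(ph))]);print(ph,proj(cc,[*x,.14]))
```

```text
shift px -0.5 -1.1666666666666679 0.9907160401344299
221 [407.57161302 237.19393506]
223 [407.14355907 236.1843266 ]
225 [406.66735941 235.18608506]
229 [405.57399262 233.22808616]
```

The wheel is about 2.3° (0.04 rad) short, well inside the 0.13 rad tolerance. I'll lift clear and check the bystanders.

```bash
python3 -m crank '[[[-0.04,0,0],[0,0,0],-1],[[-0.04,0,0.02],[0,0,0],-1],[[0,0,0.04],[0,0,0],-1],[[0,0,0.04],[0,0,0],-1],[[0,0,0],[0,0,0],-1]]'
python3 - <<'E'
from h import *
state()
from rig import *
for n in("side","top"):
    a=cv2.imread(f"pics/{n}0.png");c=camera(n)["color"];cv2.imwrite(f"pics/{n}9.png",c)
    for nm,(x0,y0,x1,y1) in {"lens":((380,335,412,372) if n=="side" else (276,328,300,353)),"driver":((298,398,410,425) if n=="side" else (203,298,252,378)),"jarcap":((338,213,364,226) if n=="side" else (382,217,410,245))}.items():
        r=cv2.matchTemplate(c,a[y0:y1,x0:x1],cv2.TM_CCOEFF_NORMED);_,v,_,l=cv2.minMaxLoc(r);print(n,nm,l[0]-x0,l[1]-y0,round(v,3))
E
```

```text
clock: 14.25
ee_pos: [0.6288, -0.1456, 0.2308]
orientation: [81.8, 89.2, 32.8]
contact_force: [-1.1, 1.0, 0.1]
finger_gap: 0.0006
t 14.25 p [ 0.6288 -0.1456  0.2308] alpha -49.0 tilt [0.64 0.41] q1,q6 [-15.3  33.3] F [-1.1  1.   0.1] gap 0.0006 rad 0.2464 ang -68.1
side lens 0 0 0.999
side driver 0 0 1.0
side jarcap 0 0 0.997
top lens 0 0 0.998
top driver 0 0 0.995
top jarcap 0 0 1.0
```

View pics/side9.png

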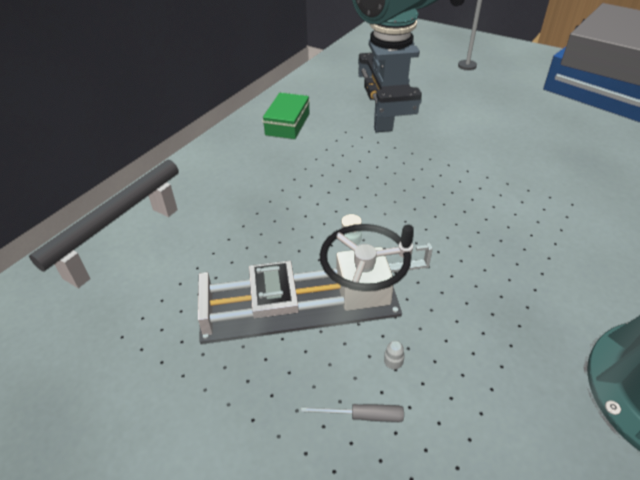

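View pics/top9.png

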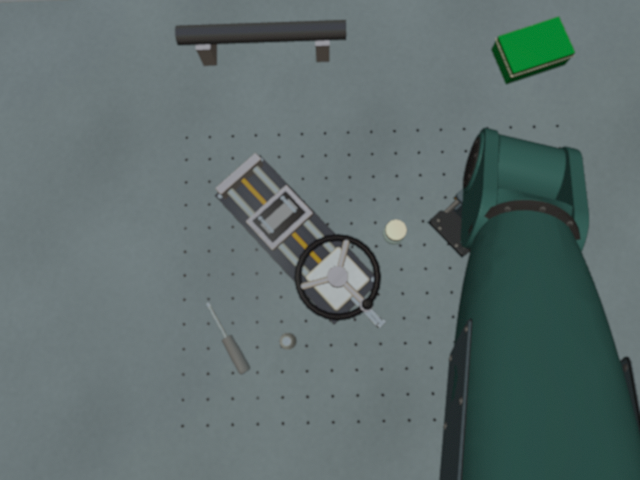

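The handle stands at the pointer again, near (407,238) in the side view and (368,303) in the top view. The bystanders have not moved and the arm is clear.

```bash
python3 -c "
from rig import *
print(sign_off())"
```

```text
the job is handed in; nothing more can be done
None
```

I pushed the handle with the shut fingertips through one full clockwise turn, then backed off, lifted clear and handed the job in at about 14.4 s. On the way I changed pushing face once, backing off and re-approaching at about 284°, because the last joint would have run out of range.

- **Wheel:** comparing the start and end side views, it stopped about 2.3° (0.04 rad) short of exactly one turn, inside the 0.13 rad limit. The estimate from the fingertip contact said about 0.6° short. The two differ by under 2°, and both are within tolerance.
- **Handle:** it looks upright and seated in the side view; I did not measure its height separately.
- **Forces:** the wrist force readings I took while pushing stayed under about 5 N.
- **Lens, jar and screwdriver:** no pixel shift in either view, and the arm was touching nothing.

No check failed.

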